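# Snap the spring-loaded backdrop roller into its tabletop stand

## Task

Take the black roller with the red spring plunger out of the wooden rack and mount it in the tabletop photo stand: press its red plunger against the tall orange plate to compress the spring, lower it between the cups with the plunger in the open orange cradle, and let it spring back so that the steel pin at its other end sits fully in the closed grey cup. Let go of it and leave the white spare roller lying in the rack.

Things in the scene. Friction and masses are not known exactly. Their poses are not given: they have to be found in the camera images.
- roller: Loose black tube, 28 mm diameter, 150 mm long, 0.12 to 0.24 kg; grasp it across, at mid-length. Origin: centre of the tube, on its axis; x along it to the red plunger (14 mm thick, tip at x = +125 mm when free). Rigid steel pin, 14 mm thick, at the other end, tip at x = -93 mm. Starts level in one lane of the rack, x pointing to the robot's left within 25 degrees.
- plunger (a joint): How far the sprung red plunger is pushed into the roller, in m: 0 free, 0.042 fully in, about 0.008 when mounted. The spring takes about 1.6 N to start and 4 N at 0.03.
- seat (a point): Fixed stand, wooden base 300 x 90 x 14 mm. Point where the mounted roller's origin belongs: on the cups' common axis, 130 mm above the table; z up, x from grey cup to orange cradle, to the robot's left within 25 degrees. Closed grey cup: bore 32 mm, 10 mm deep, floor at x = -93 mm, rim at -83 mm, top 21 mm above the axis. Let go, the roller settles about 9 mm below the axis.
- cradle (a point): Open orange cradle of the stand: point on its upright back plate's face, on the cup axis, 117 mm from the seat along the seat's x (same axes). The plate is 56 mm wide and reaches 60 mm above the axis. In front of it (to x = -10 mm here) a trough open at the top, 32 mm wide, bottom 16 mm below the axis, sides to 8 mm above it.
- rack: Fixed plywood rack with two lanes along its x, at y = +50 and -50 mm. Origin: middle of its underside. Board 130 x 170 x 8 mm; notched walls across it at x = 48 to 62 mm and -48 to -62 mm, 43 mm high, carry the rollers with their axes 45 mm above the table. Between the walls the tubes are free for fingers.
- spare: Loose white spare roller without plunger, a bystander in the other lane of the rack: tube 28 mm in diameter and 150 mm long with a rigid 18 mm pin at each end. Origin at the centre of the tube, x along it.
Things that resemble listed ones, but are neither listed nor needed, are in the scene too. There is more than one size of the roller; the job needs the larger.

How it is judged (in metres and radians):
On the way:
1. the plunger is compressed at the stand, by more than 13 mm (value of joint plunger above 0.013 m and distance between roller and seat below 0.1 m), for 0.1 s.
At the end, for the whole second after the job is handed in: The roller rests, let go, in the cups: origin within 6 mm of the seat along the cup axis, within 13 mm sideways, from 14 mm below to 10 mm above it, axis within 8 degrees of the cup axis, plunger still pushed in by 3 to 14 mm (x of roller in the frame of seat between -0.006 and 0.006 m and y of roller in the frame of seat between -0.013 and 0.013 m and z of roller in the frame of seat between -0.014 and 0.01 m and angle between the x axis of roller and the x axis of seat, either way round below 0.14 rad and value of joint plunger between 0.003 and 0.014 m and linear speed of roller below 0.02 m/s); the robot touches nothing.
It fails at once if the white spare roller is moved by more than 40 mm (distance of spare from where it was at the start of the episode above 0.04 m).
It also fails if it takes over 48 s, if anything falls off the work surface, if the arm or the gripper's body presses on something with over 40 N, if the wrist force passes 120 N, or if a joint passes its speed limit or range.

## Robot

A 6-joint arm with a two-finger parallel gripper is mounted at the origin on the work surface. World frame = base frame: x ahead of the robot, y to its left, z up, the work surface at z = 0. Lengths are in mm, angles in rad, forces in N, time in s.
With the tool pointing down it reaches from about 350 to 725 mm from the base axis. Payload 4.3 kg.
Tool frame: the origin (TCP) lies at the very end of the fingers, on their centre line; the grasp point (between the pads) lies robot.hold_point_z behind it (robot.hold_point_z is the distance from the TCP to the grasp point, in mm); z points along the fingers, y is the line along which they close (so a half turn about z gives the same grasp; the last joint's range is limited). The gripper opens to 85 mm and grips with 20 to 120 N. Pads are 22 mm wide; open, the fingers measure 114 mm over their backs; the gripper's body (76 mm by 85 mm) begins 54 mm behind the grasp point. The pads swing forward as they close: fully open they stand 13 mm farther back than shut.
Start: joints at [1.182, 0.377, 0.081, 1.274, 0, 1.46], TCP at [158.247, 552.833, 231.329] pointing down, gripper open.
Joint ranges: [-2.72, 2.72], [-0.84, 1.66], [-1.02, 1.22], [-1.77, 2.12], [-1.37, 1.28], [-3.14, 3.14]. Speed limits (rad/s): [2.57, 2.57, 3.14, 3.14, 3.14, 3.14].

## Interface

Orientations are given as a rotation vector (axis times angle).
In Python, from station import robot gives the robot as it stands. The module is installed in compiled form; this text tells all that it offers.
- The arm moves only by the tool play_rows, never from a script. Its arguments are lists of equal length, an entry for each row: "translation": the shift along the world's x, y, z in cm, a list of three; "rot": the turn, a rotation vector about the world's x, y, z in rad, a list of three; "grip": the gripper command: -1 is shut, 1 is fully open, values between are in proportion. In form: {"translation": [[x, y, z], ...], "rot": [[rx, ry, rz], ...], "grip": [grip, ...]}. A call has 1 to 8 rows; each row is the pose to reach, as a shift and turn from the pose commanded when the call began; what a row does not reach only later rows make up. A row lasts 1/8 s, in which the tool goes at most 62.5 mm and 10.7 degrees, less where a joint would pass 70% of its speed; a pose out of reach is approached as far as the arm can. A call with a gripper value outside its range is refused whole. The fingers move at their own pace and stop on an object; the grip force is fixed at half the most. Time passes only in rows, so rows that repeat a pose let the fingers close. It gives the time, the measured TCP pose, the force and the opening at its end, in the units of the state.
- robot.state(): the state, without advancing time (a new reading comes with each control period).
- robot.grab_frame(name): name is "side" or "top"; returns the picture (420x560x3 uint8, red, green, blue); there is no depth.
- robot.camera_model(name): a dict with "K" (3x3 intrinsics, pixels), "T" (4x4, takes a point from camera to world coordinates). Camera axes: x right, y down, z forward; pixel columns grow to the right and rows downward; lengths in mm; the calibration is good to about 2 mm. A picture is of the moment at which its call begins. camera_model takes no time and is no camera call.
- robot.close_job(): hands the job in, once; it reports no verdict.
The state is a dict: "time_s": time; "q": joint angles; "qvel": joint speeds; "tau": joint torques, N m; "ee_pos": TCP position; "orientation": TCP orientation; "contact_force": force on the tool from outside, world axes, zero at the start; "ft_torque": the same for the moment, N m; "grip_width": finger opening in mm.
Only numpy, scipy, OpenCV 4.12 (cv2) and the standard library are available. Lean on these libraries where they do the work, as an engineer would, in place of code of your own. Each camera call takes 0.05 s, during which the arm holds its last target. There are 200 camera calls.

## Working session

There is one attempt and no reset: what is moved stays moved. The work goes in short steps, Python scripts to look and compute and a tool call to move; the robot and the scene stay as the last step left them, time stands still between calls to the robot, and variables do not carry over. Pictures are saved under pics/ and viewed, on a budget of 10 in all, crops included, one or two more only if the job needs it, and the job is handed in when it is done.

Besides the shell and the picture viewer there is one more tool, called as name(argument=value, ...) on one line, values as JSON. play_rows: Moves the arm, as the interface text tells. Its arguments: {"type":"object","properties":{"translation":{"type":"array"},"rot":{"type":"array"},"grip":{"type":"array"}},"required":["translation","rot","grip"]}

```bash
mkdir -p pics && cat > h.py <<'E'
import numpy as np, cv2
from station import robot
def ray(cam,uv,z):
    m=robot.camera_model(cam);K=np.array(m["K"]);T=np.array(m["T"])
    d=T[:3,:3]@np.linalg.inv(K)@np.array([uv[0],uv[1],1.]);o=T[:3,3]
    return o+d*(z-o[2])/d[2]
def proj(cam,p):
    m=robot.camera_model(cam);K=np.array(m["K"]);T=np.array(m["T"])
    c=T[:3,:3].T@(np.array(p,float)-T[:3,3]);q=K@c;return q[:2]/q[2]
def line(cam,uv):
    m=robot.camera_model(cam);K=np.array(m["K"]);T=np.array(m["T"])
    return T[:3,3],T[:3,:3]@np.linalg.inv(K)@np.array([uv[0],uv[1],1.])
def tri(u1,u2):
    o,d=line("top",u1);p,e=line("side",u2)
    s=np.linalg.lstsq(np.c_[d,-e],p-o,rcond=None)[0]
    a=o+s[0]*d;b=p+s[1]*e;return (a+b)/2,np.linalg.norm(a-b)
def grab(cam,name):
    f=robot.grab_frame(cam);cv2.imwrite(f"pics/{name}.png",cv2.cvtColor(f,cv2.COLOR_RGB2BGR));return f
E
python3 - <<'E'
from h import *
a=grab("top","t0");b=grab("side","s0")
cv2.imwrite("pics/both0.png",cv2.resize(cv2.cvtColor(np.vstack([a,b]),cv2.COLOR_RGB2BGR),None,fx=.7,fy=.7))
for c in("top","side"):
    m=robot.camera_model(c);print(c,np.round(m["K"],1).tolist(),np.round(m["T"],3).tolist())
print(robot.hold_point_z,robot.state())
E
```

```text
top [[393.6, 0.0, 280.2], [0.0, 393.6, 213.2], [0.0, 0.0, 1.0]] [[-0.012, -0.981, 0.193, 293.735], [-1.0, 0.007, -0.026, 36.985], [0.024, -0.194, -0.981, 1068.721], [0.0, 0.0, 0.0, 1.0]]
side [[400.5, 0.0, 280.3], [0.0, 400.5, 201.9], [0.0, 0.0, 1.0]] [[0.863, -0.343, 0.37, 202.966], [-0.505, -0.591, 0.629, -457.592], [0.003, -0.73, -0.684, 620.432], [0.0, 0.0, 0.0, 1.0]]
18.700000000000003 {'time_s': 0.1, 'q': array([ 1.18168536e+00,  3.78021404e-01,  7.97546370e-02,  1.27442868e+00,
       -1.01856347e-05,  1.46046875e+00]), 'qvel': array([ 0.00023227, -0.00162975,  0.00269343,  0.00025164, -0.00124886,
       -0.00093525]), 'tau': array([ 1.32952275e-03, -4.64691961e+01,  2.70582622e+01,  1.19898550e-02,
       -1.38773253e-04, -6.83080430e-06]), 'ee_pos': array([158.01339522, 552.2324344 , 230.4345241 ]), 'orientation': array([-4.36431166e-01, -3.11066507e+00,  2.89413047e-03]), 'contact_force': array([-0.90423355, -0.3381209 , -0.66244995]), 'ft_torque': array([-0.03093336, -0.03061833,  0.01264477]), 'grip_width': 85.34562120824064}
```

View pics/t0.png

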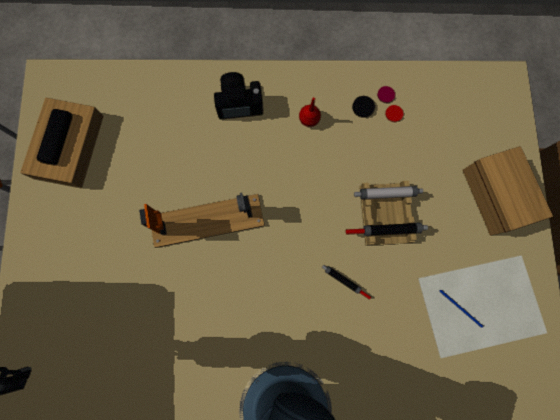

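View pics/s0.png

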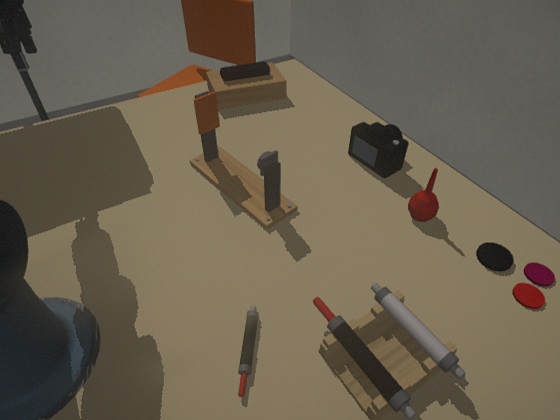

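Top view: the large roller with the red plunger lies in the rack at about (393,230), plunger to the left at (355,231). Could be confused with it:
- the small black/red roller on the table at (347,281)
- the white spare at (388,193)
- the black cylinder on the wooden block at (55,137)

The stand is at (205,220), with the orange plate at (153,218) and the grey cup at (244,206). I choose the large one in the rack and check it in a close crop.

```bash
python3 - <<'E'
from h import *
t=cv2.imread("pics/t0.png");s=cv2.imread("pics/s0.png")
r=lambda im,x,y,w,h,f:cv2.resize(im[y:y+h,x:x+w],None,fx=f,fy=f,interpolation=cv2.INTER_CUBIC)
A=np.hstack([r(t,130,180,145,75,2.75),r(t,335,175,105,75,2.75)])   # 
B=np.hstack([r(s,180,85,125,145,2.6),r(s,305,275,140,145,2.6)])
W=max(A.shape[1],B.shape[1]);p=lambda i:cv2.copyMakeBorder(i,0,0,0,W-i.shape[1],0)
o=np.vstack([p(A),p(B)]);o=cv2.convertScaleAbs(o,alpha=1.4);print(o.shape);cv2.imwrite("pics/c1.png",o)
def masks(im,roi):
    x,y,w,h=roi;h_=cv2.cvtColor(im,cv2.COLOR_BGR2HSV);H,S,V=cv2.split(h_)
    red=((H<5)|(H>172))&(S>170)&(V>70); org=(H>=4)&(H<13)&(S>170)&(V>60);blk=(V<45)
    out={}
    for n,m in(("red",red),("org",org),("blk",blk)):
        m=m.astype(np.uint8);z=np.zeros_like(m);z[y:y+h,x:x+w]=m[y:y+h,x:x+w]
        for c in cv2.findContours(z,cv2.RETR_EXTERNAL,cv2.CHAIN_APPROX_NONE)[0]:
            if cv2.contourArea(c)>15:print(n,cv2.contourArea(c),np.round(cv2.boxPoints(cv2.minAreaRect(c)),1).tolist())
print("top rack");masks(t,(335,205,105,45));print("top stand");masks(t,(130,180,145,75))
print("side rack");masks(s,(300,280,125,140));print("side stand");masks(s,(180,85,125,145))
E
```

```text
(583, 689, 3)
top rack
red 57.5 [[346.0, 229.0], [364.0, 229.0], [364.0, 233.0], [346.0, 233.0]]
blk 442.5 [[363.5, 225.3000030517578], [419.5, 222.3000030517578], [420.1000061035156, 233.3000030517578], [364.1000061035156, 236.3000030517578]]
top stand
org 37.0 [[156.0, 214.0], [161.0, 214.0], [161.0, 227.0], [156.0, 227.0]]
org 40.0 [[143.1999969482422, 204.3000030517578], [146.3000030517578, 203.8000030517578], [149.60000610351562, 226.89999389648438], [146.5, 227.39999389648438]]
blk 41.0 [[139.39999389648438, 210.10000610351562], [143.10000610351562, 209.5], [145.60000610351562, 224.89999389648438], [141.89999389648438, 225.5]]
blk 160.5 [[138.39999389648438, 213.3000030517578], [148.5, 204.6999969482422], [169.8000030517578, 229.89999389648438], [159.6999969482422, 238.5]]
blk 90.0 [[236.89999389648438, 197.5], [247.0, 195.0], [252.1999969482422, 215.89999389648438], [242.10000610351562, 218.5]]
side rack
red 79.0 [[313.3999938964844, 300.20001220703125], [317.5, 296.70001220703125], [333.70001220703125, 315.8999938964844], [329.6000061035156, 319.29998779296875]]
blk 1082.5 [[341.0, 345.5], [355.5, 333.3999938964844], [402.1000061035156, 389.29998779296875], [387.6000061035156, 401.29998779296875]]
side stand
```

View pics/c1.png

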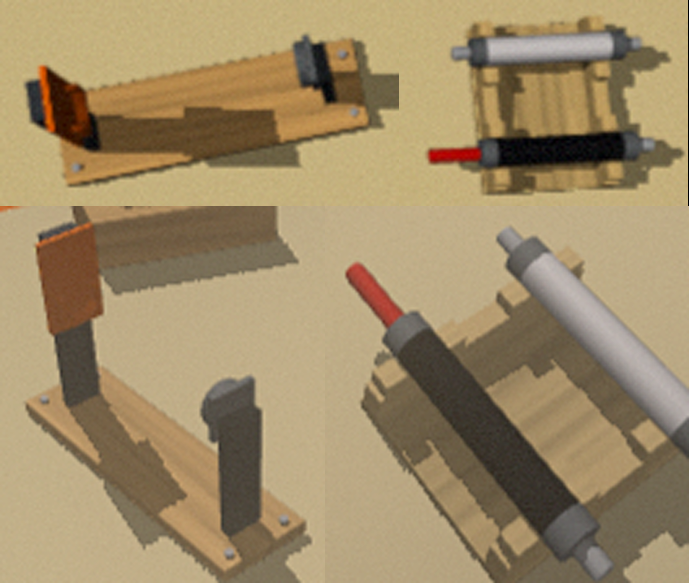

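The crop confirms the larger black roller: grey collars, red plunger to the left, steel pin to the right, lying in the front lane. The orange plate is upright at the stand's left end and the grey cup at its right.

```bash
python3 - <<'E'
from h import *
t=lambda x,y:(130+x/2.75,180+y/2.75)
P=lambda *a:print(*[np.round(x,1) if not isinstance(x,str) else x for x in a])
for n,a,b in(("tip",(345.5,231.4),(315.8,298.8)),("pin",(428.1,227.7),(410.8,415))):
    P(n,ray("top",a,45),ray("side",b,45),*tri(a,b))
for n,a in(("BR far",(355,38)),("BR near",(368,125)),("BL near",(68,185))):P(n,ray("top",t(*a),14))
for n,b in(("BL near",(190.4,160.8)),("BR near",(268.5,225.8)),("BR far",(297.3,205.8)),("BL far",(220.4,146.2))):P("side",n,ray("side",b,14))
P("plate top ends",ray("top",(146.3,203.8),190),ray("top",(149.6,226.9),190),"side",ray("side",(215.4,91.9),190),ray("side",(194.2,100.8),190))
P("tri",*tri((148,215.4),(204.8,96.4)))
P("cup rim top",ray("top",t(297,38),151),ray("top",t(305,88),151),"back",ray("top",t(308,36),151),ray("top",t(318,82),151))
P("cup in side: circle centre ctr at z=130",ray("side",(180+222/2.6,85+(403-206)/2.6),130))
E
```

```text
tip [ 445.5 -162.2   45. ] [ 446.4 -162.4   45. ] [ 445.9 -162.3   45.1] 0.9
pin [ 453.7 -383.1   45. ] [ 455.1 -377.    45. ] [ 451.5 -378.7   54.7] 1.4
BR far [556.6  66.3  14. ]
BR near [468.2  53.6  14. ]
BL near [411.5 344.4  14. ]
side BL near [413.5 341.4  14. ]
side BR near [473.4  49.9  14. ]
side BR far [557.3  70.9  14. ]
side BL far [503.5 361.3  14. ]
plate top ends [490.8 317.  190. ] [437.7 306.8 190. ] side [491.7 319.5 190. ] [436.3 305.7 190. ]
tri [463.6 311.7 190.3] 0.7
cup rim top [522.7 113.  151. ] [478.3 105.7 151. ] back [524.5 103.4 151. ] [483.5  94.5 151. ]
cup in side: circle centre ctr at z=130 [503.7 113.2 130. ]
```

play_rows(translation=[[3.6, -4.4, 1], [7.2, -8.8, 2], [10.9, -13.2, 3], [14.5, -17.6, 4], [18.1, -22, 5], [21.8, -26.4, 6], [25.4, -30.8, 7], [29.2, -35.3, 7]], rot=[[0, 0, -0.15], [0, 0, -0.3], [0, 0, -0.46], [0, 0, -0.62], [0, 0, -0.78], [0, 0, -0.94], [0, 0, -1.1], [0, 0, -1.248]], grip=[1, 1, 1, 1, 1, 1, 1, 1])

```text
time_s: 1.1
ee_pos: [451.4, 198.4, 302.0]
orientation: [2.177, 2.264, 0.002]
contact_force: [1.2, -0.3, -0.9]
grip_width: 85.4
```

play_rows(translation=[[0, -6, 0], [0, -12, 0], [0, -18, 0], [0, -24, 0], [0, -30, -2], [0, -36.5, -5], [0, -42.5, -8], [0, -48.7, -11]], rot=[[0, 0, 0], [0, 0, 0], [0, 0, 0], [0, 0, 0], [0, 0, 0], [0, 0, 0], [0, 0, 0], [0, 0, 0]], grip=[1, 1, 1, 1, 1, 1, 1, 1])

```text
time_s: 2.1
ee_pos: [449.7, -270.2, 199.2]
orientation: [-2.172, -2.269, -0.0]
contact_force: [0.2, 0.3, -0.6]
grip_width: 85.6
```

```bash
python3 - <<'E'
from h import *
from scipy.spatial.transform import Rotation as R
a=grab("top","t1");b=grab("side","s1");s=robot.state()
print(s["time_s"],s["ee_pos"],s["q"]);M=R.from_rotvec(s["orientation"]).as_matrix();print(M.round(3))
cv2.imwrite("pics/c2.png",cv2.convertScaleAbs(cv2.cvtColor(np.hstack([cv2.resize(a[150:300,310:460],(400,400)),cv2.resize(b[270:420,290:440],(400,400))]),cv2.COLOR_RGB2BGR),alpha=1.4))
E
```

```text
2.2 [ 448.18457619 -272.15691686  196.51733126] [-0.66579829  0.29134565 -0.13204815  1.15196329 -0.00158633  0.8671989 ]
[[-0.038  0.999 -0.005]
 [ 0.999  0.038  0.002]
 [ 0.002 -0.005 -1.   ]]
```

View pics/c2.png

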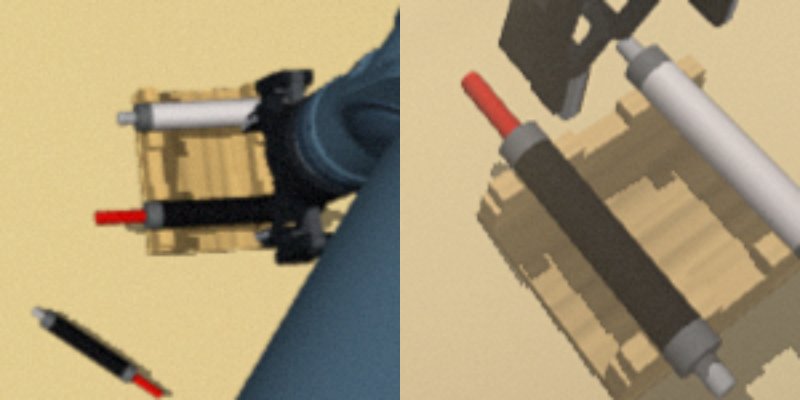

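The gripper is over the rack, with the large roller below it (plunger tip at about (317,300) in the side image). It stopped about 15 mm short along y, so I correct that while descending.

play_rows(translation=[[0.3, -1.4, -3], [0.3, -1.4, -6], [0.3, -1.4, -9], [0.3, -1.4, -9], [0.3, -1.4, -9]], rot=[[0, 0, 0], [0, 0, 0], [0, 0, 0], [0, 0, 0], [0, 0, 0]], grip=[1, 1, 1, 1, 1])

```text
time_s: 2.82
ee_pos: [453.7, -282.3, 111.5]
orientation: [2.171, 2.27, 0.0]
contact_force: [-0.2, -0.4, -0.0]
grip_width: 85.1
```

play_rows(translation=[[-0.2, -0.5, -3], [-0.2, -0.5, -6], [-0.2, -0.5, -8.5], [-0.2, -0.5, -8.5], [-0.2, -0.5, -8.5]], rot=[[0, 0, 0], [0, 0, 0], [0, 0, 0], [0, 0, 0], [0, 0, 0]], grip=[1, 1, 1, 1, 1])

```text
time_s: 3.45
ee_pos: [452.5, -288.4, 27.3]
orientation: [2.17, 2.268, 0.0]
contact_force: [-0.4, 0.3, -0.4]
grip_width: 85.2
```

play_rows(translation=[[-0.1, 0.1, -0.1], [-0.1, 0.1, -0.1], [-0.1, 0.1, -0.1], [-0.1, 0.1, -0.1], [-0.1, 0.1, -0.1], [-0.1, 0.1, -0.1], [-0.1, 0.1, -0.1], [-0.1, 0.1, -0.1]], rot=[[0, 0, 0], [0, 0, 0], [0, 0, 0], [0, 0, 0], [0, 0, 0], [0, 0, 0], [0, 0, 0], [0, 0, 0]], grip=[-1, -1, -1, -1, -1, -1, -1, -1])

```text
time_s: 4.45
ee_pos: [450.4, -286.6, 25.0]
orientation: [2.172, 2.269, 0.0]
contact_force: [-2.0, 0.9, 5.8]
grip_width: 26.7
```

play_rows(translation=[[0, 0, 2], [0, 0, 5], [0, 0, 9], [0, 0, 14], [0, 0, 18], [0, 0, 18], [0, 0, 18]], rot=[[0, 0, 0], [0, 0, 0], [0, 0, 0], [0, 0, 0], [0, 0, 0], [0, 0, 0], [0, 0, 0]], grip=[-1, -1, -1, -1, -1, -1, -1])

```text
time_s: 5.32
ee_pos: [449.7, -286.1, 203.1]
orientation: [-2.171, -2.268, 0.0]
contact_force: [-0.2, -0.9, -2.3]
grip_width: 26.2
```

```bash
python3 - <<'E'
from h import *
a=grab("top","t2");b=grab("side","s2");s=robot.state()
print(s["time_s"],s["ee_pos"],s["contact_force"],s["grip_width"],s["orientation"])
cv2.imwrite("pics/c3.png",cv2.convertScaleAbs(cv2.cvtColor(np.hstack([cv2.resize(a[150:300,310:460],(400,400)),cv2.resize(b[190:390,290:490],(400,400))]),cv2.COLOR_RGB2BGR),alpha=1.4))
E
```

```text
5.425 [ 449.11928915 -285.55348627  202.27594679] [-0.73423128  0.49318721 -0.98685417] 26.473376269192624 [-2.16934081e+00 -2.26687488e+00  3.73413100e-04]
```

View pics/c3.png

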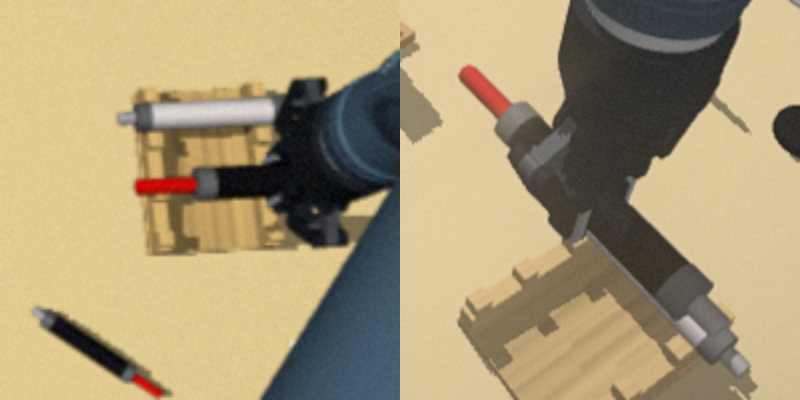

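The roller is in the gripper (top tip at (361,220), side tip at (322,225), pin end at (462,373)) and the spare is still in its lane.

```bash
python3 - <<'E'
from h import *
p,e=tri((361,219.7),(322,225));s=robot.state();t=s["ee_pos"]
print("tip",p.round(1),e,"rel tcp",(p-t).round(1))
u=np.array([-.04,.999,0])
for z in (212,217,221,225,230):print(z,ray("side",(462.5,373),z)-t)
E
```

```text
tip [ 443.8 -162.1  225. ] 1.4211324143214727 rel tcp [ -5.4 123.5  22.7]
212 [   7.20634609 -111.71662414    9.72405321]
217 [   4.10472608 -112.45508104   14.72405321]
221 [   1.62343008 -113.04584656   18.72405321]
225 [  -0.85786593 -113.63661208   22.72405321]
230 [  -3.95948594 -114.37506897   27.72405321]
```

play_rows(translation=[[0.5, 5.8, 1], [1, 11.6, 2], [1.5, 17.4, 3], [2, 23.2, 3], [2.5, 29, 3], [3, 34.8, 3], [3.5, 40.6, 3], [4.1, 46.4, 3]], rot=[[0, 0, 0.02], [0, 0, 0.04], [0, 0, 0.06], [0, 0, 0.08], [0, 0, 0.1], [0, 0, 0.12], [0, 0, 0.14], [0, 0, 0.15]], grip=[-1, -1, -1, -1, -1, -1, -1, -1])

```text
time_s: 6.42
ee_pos: [490.2, 179.2, 232.7]
orientation: [-1.994, -2.425, 0.004]
contact_force: [1.6, 0.3, -1.9]
grip_width: 26.2
```

play_rows(translation=[[0, 0, 0], [0, 0, 0]], rot=[[0, 0, 0], [0, 0, 0]], grip=[-1, -1])

```text
time_s: 6.68
ee_pos: [490.3, 177.2, 232.9]
orientation: [-1.994, -2.426, 0.004]
contact_force: [-0.1, -0.2, -1.3]
grip_width: 26.1
```

play_rows(translation=[[0, 0, -3], [0, 0, -6], [0, 0, -8], [0, 0, -8]], rot=[[0, 0, 0], [0, 0, 0], [0, 0, 0], [0, 0, 0]], grip=[-1, -1, -1, -1])

```text
time_s: 7.18
ee_pos: [489.3, 175.5, 152.4]
orientation: [-1.997, -2.421, 0.007]
contact_force: [-0.4, -0.2, -2.6]
grip_width: 26.4
```

```bash
python3 - <<'E'
from h import *
a=grab("top","t3");b=grab("side","s3");s=robot.state()
print(s["time_s"],s["ee_pos"],s["contact_force"],s["grip_width"],s["orientation"])
cv2.imwrite("pics/c4.png",cv2.convertScaleAbs(cv2.cvtColor(np.hstack([cv2.resize(a[150:280,130:260],(390,390)),cv2.resize(b[80:210,175:305],(390,390))]),cv2.COLOR_RGB2BGR),alpha=1.4))
E
```

```text
7.275 [491.30099495 176.45710071 154.71620056] [-0.46291086  0.22318036 -1.88930927] 26.38359194473946 [ 1.99799141e+00  2.42436185e+00 -4.49716416e-04]
```

View pics/c4.png

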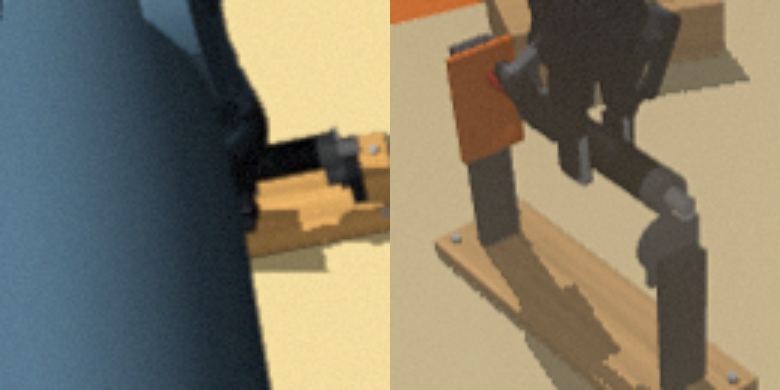

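The side view shows the pin above and just behind the grey cup (pin tip about (275,149)) and the red tip in front of the upper half of the orange plate (about (207,106)).

```bash
python3 - <<'E'
from h import *
p,e=tri((248.3,197.7),(275,149.3));print("pin tip",p.round(1),e)
u=np.array([-.1925,.981]);n=np.array([-.981,-.1925]);seat=np.array([486.8,197])
t=robot.state()["ee_pos"]
for q in(p,t):d=q[:2]-seat;print("along",d@u,"lat",d@n,"z",q[2])
print("expected red tip px side",proj("side",[*(t[:2]+124*u),t[2]+18.7]),"pin",proj("side",[*(t[:2]-94*u),t[2]+18.7]),proj("top",[*(t[:2]-94*u),t[2]+18.7]))
E
```

```text
pin tip [509.4  86.6 172.2] 2.93918591735025
along -112.62803517210929 lat -0.9090367560060623 z 172.16117157644044
along -21.019025733027455 lat -0.4609679274679992 z 154.71620056114446
expected red tip px side [209.92529594 105.58782374] pin [274.87339372 149.5893366 ] [249.51035634 196.97443562]
```

play_rows(translation=[[-0.15, 0.8, 0], [-0.3, 1.5, 0], [-0.4, 2, 0], [-0.5, 2.5, 0], [-0.55, 2.8, 0], [-0.55, 2.8, 0]], rot=[[0, 0, 0], [0, 0, 0], [0, 0, 0], [0, 0, 0], [0, 0, 0], [0, 0, 0]], grip=[-1, -1, -1, -1, -1, -1])

```text
time_s: 8.02
ee_pos: [485.9, 205.6, 154.5]
orientation: [1.995, 2.426, 0.0]
contact_force: [1.6, -3.1, -2.4]
grip_width: 26.2
```

play_rows(translation=[[-0.1, 0.5, 0], [-0.2, 0.9, 0], [-0.2, 0.9, 0], [-0.2, 0.9, -1], [-0.2, 0.9, -2], [-0.2, 0.9, -2]], rot=[[0, 0, 0], [0, 0, 0], [0, 0, 0], [0, 0, 0], [0, 0, 0], [0, 0, 0]], grip=[-1, -1, -1, -1, -1, -1])

```text
time_s: 8.78
ee_pos: [482.5, 214.0, 132.8]
orientation: [-1.995, -2.425, 0.004]
contact_force: [0.9, -3.3, -1.6]
grip_width: 26.1
```

```bash
python3 - <<'E'
from h import *
b=grab("side","s4");a=grab("top","t4");s=robot.state()
print(s["time_s"],s["ee_pos"],s["contact_force"],s["grip_width"])
cv2.imwrite("pics/c5.png",cv2.convertScaleAbs(cv2.cvtColor(np.hstack([cv2.resize(a[170:250,190:270],(390,390),interpolation=2),cv2.resize(b[80:210,175:305],(390,390))]),cv2.COLOR_RGB2BGR),alpha=1.6))
E
```

```text
8.875 [482.65886829 214.04300331 133.54359358] [-0.67205267 -4.3224746  -1.82658622] 26.111460066955075
```

View pics/c5.png

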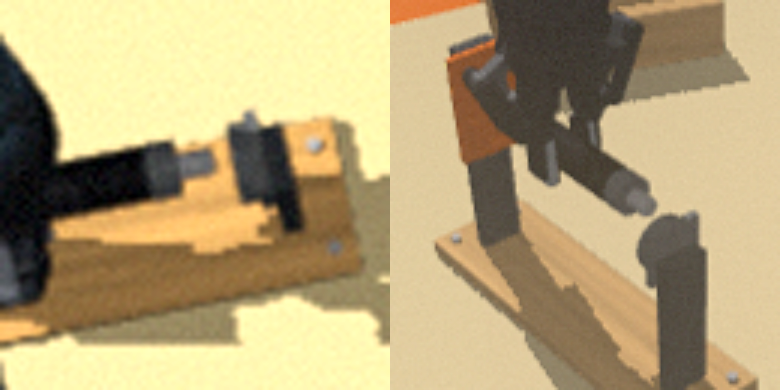

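```bash
python3 - <<'E'
from h import *
u=np.array([-.1925,.981]);n=np.array([-.981,-.1925]);seat=np.array([486.8,197])
T=lambda x,y:(190+x/4.875,170+y/4.875); S=lambda x,y:(175+(x-390)/3,80+y/3)
def pr(k,q):d=q[:2]-seat;print(k,"along %.1f lat %.1f z %.1f"%(d@u,d@n,q[2]))
pr("pin tip tri",tri(T(214,160),S(654,205))[0]);pr("pin top ray",ray("top",T(214,160),152))
for z in(130,140,151):pr("cup far end",ray("top",T(230,128),z));pr("cup near end",ray("top",T(240,200),z))
pr("disk side centre",ray("side",S(667,248),130))
b=cv2.imread("pics/s4.png")[135:190,250:285];t=cv2.imread("pics/t4.png")[185:225,220:260]
cv2.imwrite("pics/c6.png",cv2.convertScaleAbs(np.hstack([cv2.resize(t,(400,400),interpolation=2),cv2.resize(b,(300,471),interpolation=2)[:400]]),alpha=2.5))
E
```

```text
pin tip tri along -76.9 lat 0.2 z 155.6
pin top ray along -75.8 lat 0.9 z 152.0
cup far end along -85.6 lat -18.9 z 130.0
cup near end along -83.7 lat 18.3 z 130.0
cup far end along -85.9 lat -16.4 z 140.0
cup near end along -84.1 lat 20.5 z 140.0
cup far end along -86.3 lat -13.6 z 151.0
cup near end along -84.5 lat 22.8 z 151.0
disk side centre along -92.8 lat 0.6 z 130.0
```

View pics/c6.png

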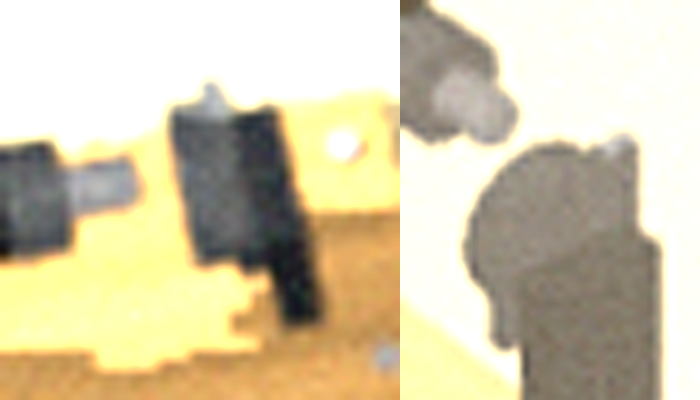

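The picture shows a clear gap of about 8 mm between the pin tip and the round cup rim, and the lateral alignment is within 1 mm. Lowering.

play_rows(translation=[[0, 0, -0.7], [0, 0, -1.4], [0, 0, -2.1], [0, 0, -2.6], [0, 0, -2.6], [0, 0, -2.6]], rot=[[0, 0, 0], [0, 0, 0], [0, 0, 0], [0, 0, 0], [0, 0, 0], [0, 0, 0]], grip=[-1, -1, -1, -1, -1, -1])

```text
time_s: 9.62
ee_pos: [483.5, 214.4, 108.3]
orientation: [-1.996, -2.426, 0.001]
contact_force: [1.5, -3.8, -1.0]
grip_width: 26.5
```

play_rows(translation=[[0.1, -0.5, 0], [0.2, -1, 0], [0.25, -1.3, 0], [0.3, -1.5, 0], [0.3, -1.5, -0.1], [0.3, -1.5, -0.2]], rot=[[0, 0, 0], [0, 0, 0], [0, 0, 0], [0, 0, 0], [0, 0, 0], [0, 0, 0]], grip=[-1, -1, -1, -1, -1, -1])

```text
time_s: 10.38
ee_pos: [487.0, 199.7, 106.5]
orientation: [1.996, 2.426, 0.001]
contact_force: [0.2, -2.2, -0.4]
grip_width: 26.5
```

```bash
python3 - <<'E'
from h import *
b=grab("side","s5");a=grab("top","t5");s=robot.state()
print(s["time_s"],s["ee_pos"],s["contact_force"],s["grip_width"])
cv2.imwrite("pics/c7.png",cv2.convertScaleAbs(cv2.cvtColor(np.hstack([cv2.resize(a[170:250,190:270],(390,390),interpolation=2),cv2.resize(b[80:210,175:305],(390,390))]),cv2.COLOR_RGB2BGR),alpha=2))
E
```

```text
10.475 [486.97532811 199.7447458  106.46931547] [ 0.56618749 -3.25742934  0.17302776] 26.268013828579125
```

View pics/c7.png

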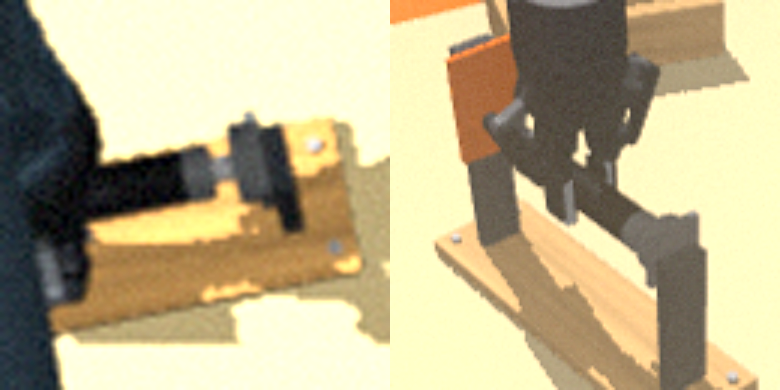

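The pin is inside the cup, with about 1–2 mm left to the floor. I ease it back and down, then open.

play_rows(translation=[[0.03, -0.15, -0.1], [0.03, -0.15, -0.3], [0.03, -0.15, -0.3], [0.03, -0.15, -0.3]], rot=[[0, 0, 0], [0, 0, 0], [0, 0, 0], [0, 0, 0]], grip=[-1, -1, -1, -1])

```text
time_s: 10.98
ee_pos: [487.2, 198.0, 103.4]
orientation: [1.996, 2.426, 0.0]
contact_force: [1.8, -2.0, -0.7]
grip_width: 26.5
```

play_rows(translation=[[0, 0, 0], [0, 0, 0], [0, 0, 0], [0, 0, 0], [0, 0, 0], [0, 0, 0], [0, 0, 0], [0, 0, 0]], rot=[[0, 0, 0], [0, 0, 0], [0, 0, 0], [0, 0, 0], [0, 0, 0], [0, 0, 0], [0, 0, 0], [0, 0, 0]], grip=[-0.2, 0, 0.3, 0.6, 1, 1, 1, 1])

```text
time_s: 11.98
ee_pos: [487.0, 198.0, 103.4]
orientation: [1.996, 2.426, 0.0]
contact_force: [-0.2, -0.3, -0.4]
grip_width: 85.5
```

play_rows(translation=[[0, 0, 1], [0, 0, 3], [0, 0, 6], [0, 0, 10], [0, 0, 14], [-4, 4, 16], [-8, 8, 16], [-12, 12, 16]], rot=[[0, 0, 0], [0, 0, 0], [0, 0, 0], [0, 0, 0], [0, 0, 0], [0, 0, 0], [0, 0, 0], [0, 0, 0]], grip=[1, 1, 1, 1, 1, 1, 1, 1])

```text
time_s: 12.98
ee_pos: [366.3, 319.2, 264.8]
orientation: [1.997, 2.425, 0.004]
contact_force: [0.3, 0.2, -0.4]
grip_width: 85.2
```

play_rows(translation=[[-3, 5, 0], [-6, 10, 0], [-8, 16, 0], [-10, 21, 0], [-10, 21, 0]], rot=[[0, 0, 0], [0, 0, 0], [0, 0, 0], [0, 0, 0], [0, 0, 0]], grip=[1, 1, 1, 1, 1])

```text
time_s: 13.6
ee_pos: [265.2, 530.9, 263.1]
orientation: [-1.99, -2.431, -0.001]
contact_force: [-0.4, -1.6, -0.1]
grip_width: 85.4
```

```bash
python3 - <<'E'
from h import *
b=grab("side","s6");a=grab("top","t6");s=robot.state()
print(s["time_s"],s["ee_pos"],s["contact_force"],s["grip_width"])
cv2.imwrite("pics/c8.png",cv2.convertScaleAbs(cv2.cvtColor(np.hstack([cv2.resize(a[155:255,130:270],(420,300),interpolation=2),cv2.resize(b[80:210,175:305],(370,370))[:300]]),cv2.COLOR_RGB2BGR),alpha=2))
E
```

```text
13.7 [266.80736418 528.06758136 263.60378834] [-0.9613387  -0.19349266 -0.32701613] 85.77083371604063
```

View pics/c8.png

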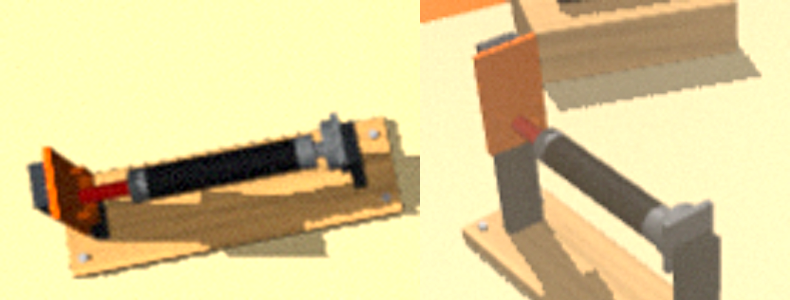

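The roller lies between the cups: its tube collars are at about (173,217) and (234,205) in the top view, the red plunger is against the plate, and the pin is in the cup. A numeric check before handing in:

```bash
python3 - <<'E'
from h import *
u=np.array([-.1925,.981]);n=np.array([-.981,-.1925]);seat=np.array([486.8,197])
L,Rr=(130+131/3,155+186/3),(130+314/3,155+151/3)
f=370/130
sl,sr=(175+(545-420)/f,80+143/f),(175+(660-420)/f,80+222/f)
for k,q in(("L top z121",ray("top",L,121)),("R top",ray("top",Rr,121)),("L tri",tri(L,sl)[0]),("R tri",tri(Rr,sr)[0])):
    d=q[:2]-seat;print(k,"along %.1f lat %.1f z %.1f"%(d@u,d@n,q[2]))
for i in("0","6"):
    t=cv2.imread(f"pics/t{i}.png")[180:205,345:430];m=(cv2.cvtColor(t,cv2.COLOR_BGR2HSV)[...,1]<50)&(t[...,0]>110)
    print("spare px",np.argwhere(m).mean(0).round(1),m.sum())
E
```

```text
L top z121 along 75.4 lat -0.7 z 121.0
R top along -75.0 lat 0.1 z 121.0
L tri along 75.0 lat 0.5 z 124.2
R tri along -74.8 lat 4.5 z 133.9
spare px [11.3 44.8] 270
spare px [11.3 44.5] 293
```

```bash
python3 -c "
from station import robot
robot.close_job();print(robot.state()['time_s'])"
```

```text
the job is handed in; nothing more can be done
the job is handed in; nothing more can be done
```

I took the larger black roller out of the rack and pressed its plunger about 25 mm (from arm position) against the orange plate. I then lowered it between the cups, let it spring back into the grey cup and let go. The job was handed in at about 14 s of the 48 s; no verdict is reported.

**Position:** In the last top view, with the roller assumed at its resting height of 121 mm, its centre is about 0.2 mm from the seat along the cup axis. It is about 0.3 mm off sideways and within 1° of the axis. This relies on my own measurement of the stand, with camera calibration good to about 2 mm.

**Plunger:** I had no direct reading of the joint at the end. With the pin at the cup floor, the geometry puts it near the nominal 8 mm. While pressed, the force was about 3 to 4 N.

**Spare and arm:** The white spare did not move measurably (0.3 px). The arm stood clear of everything with the gripper open.

**A check that disagreed:** Combining both views, the pin-end collar came out at 134 mm high and 4.5 mm sideways, against 124 mm and 0.5 mm at the plunger end. The cup partly hides that collar in the side view, so I put this down to a bad pixel match and relied on the top view. I did not measure it again.

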